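# Ease a neck blank down onto the sanding stop

## Task

Tip the standing pale striped block over towards the blue padded bar and ease it down with the outstretched fingers, never letting it drop, until it lies squarely across the bar, its foot still on the board about where it stood. Only push and support it: do not pinch, lift or carry it. Leave the dark block standing and everything else where it is, and finish with the fingers clear.

Things in the scene. Friction and masses are not known exactly. Their poses are not given: they have to be found in the camera images.
- blank: The block to tip: pale wood guitar-neck blank with two thin dark stripes, a plain square-edged block 44 mm thick (its x) by 56 mm wide (its y) by 180 mm tall (its z), about 0.3 kg, loose, standing on end on the jig's base. Origin at the centre of its foot; its z axis runs up to its top; its -x face looks at the stop bar. It balances on its foot edge when tilted by about 0.24 rad and falls freely beyond that.
- blank_mid (a point): Centre of the pale blank, half-way up (90 mm above its foot).
- blank_foot (a point): Middle of the pale blank's foot edge on the side of the stop bar: the edge about which it tips.
- blank_top (a point): Middle of the pale blank's top edge on the side of the stop bar, 180 mm straight above blank_foot when it stands.
- jig: Fixed plywood base 280 x 270 x 18 mm. Origin at the centre of its underside; its -x axis points (roughly to the robot's left) from the standing blanks to the stop bar. Both blanks stand on it, side by side about 120 mm apart, which is on which side varies.
- stop_bar: The stop: fixed blue-padded round bar, 28 mm in diameter and 250 mm long, on a thin wooden web, lying across the jig in front of both blanks. Origin at the middle of the bar's axis, 48 mm above the table (30 mm above the jig's base); y runs along the bar. Its axis is about 105 to 125 mm from the blanks' near faces, so a tipped blank rests on it sloping about 20 degrees, its top end overhanging the bar by some 55 mm.
- dark_blank: Bystander: dark wood blank of the same size, standing on the jig beside the pale one; must stay standing. Origin at the centre of its foot.
- glue: Bystander: white bottle with an orange cap, 56 mm across, 150 mm tall; origin at its underside.
- mug: Bystander: blue mug, 80 mm across, 90 mm tall; origin at its underside.
- sanding_block: Bystander: cork block 110 x 65 x 30 mm; origin at its underside.
- screwdriver: Bystander: red-handled screwdriver 220 mm long, lying; origin at its underside.
Things that resemble listed ones, but are neither listed nor needed, are in the scene too. What is shaped like the blank but turquoise or yellow is not meant.

How it is judged:
At the end, for the whole second after the job is handed in: The pale blank rests still on stop bar and jig base, tilted 1.0 to 1.4 rad from upright, top end 20 mm or more past the bar, within 0.26 rad of square to it, foot edge within 35 mm of where it stood; the dark blank stands (tilt under 0.1 rad); fingers clear (angle between blank's own z axis and vertical between 1 and 1.4 rad and contact force between blank and stop_bar above 0.2 N and contact force between blank and jig above 0.2 N and angle between the y axis of blank and the y axis of stop_bar, either way round below 0.26 rad and x of blank_top in the frame of stop_bar below -0.02 m and distance of blank_foot from where it was at the start of the episode below 0.035 m and linear speed of blank below 0.02 m/s and angular speed of blank below 0.1 rad/s and angle between dark_blank's own z axis and vertical below 0.1 rad); the robot touches nothing.
It fails at once if The pale blank drops: once tilted beyond 0.6 rad it turns faster than 2 rad/s (angle between blank's own z axis and vertical above 0.6 rad and angular speed of blank above 2 rad/s).
It fails at once if The pale blank is lifted: its foot edge rises more than 20 mm off the jig's base (height (world z) of blank_foot above 0.038 m).
It fails at once if The pale blank is pinched or shoved hard (fingers press on it with more than 22 N) (contact force between the fingers and blank above 22 N).
It fails at once if The dark blank is moved more than 15 mm or tipped (distance of dark_blank from where it was at the start of the episode above 0.015 m or angle between dark_blank's own z axis and vertical above 0.15 rad).
It fails at once if Another bystander is moved more than 20 mm (distance of any of glue, mug, sanding_block, screwdriver from where it was at the start of the episode above 0.02 m).
It also fails if it takes over 42 s, if anything falls off the work surface, if the arm or the gripper's body presses on something with over 40 N, if the wrist force passes 120 N, or if a joint passes its speed limit or range.

## Robot

A 6-joint arm with a two-finger parallel gripper is mounted at the origin on the work surface. World frame = base frame: x ahead of the robot, y to its left, z up, the work surface at z = 0. Lengths are in m, angles in rad, forces in N, time in s.
With the tool pointing down it reaches from about 0.35 to 0.975 m from the base axis. Payload 4.9 kg.
Tool frame: the origin (TCP) lies at the very end of the fingers, on their centre line; the grasp point (between the pads) lies 19 mm behind it; z points along the fingers, y is the direction in which the jaws open and shut (so a half turn about z gives the same grasp; the last joint's range is limited). The gripper opens to 85 mm and grips with 20 to 120 N. Pads are 22 mm wide; open, the fingers measure 114 mm over their backs; the gripper's body (76 mm by 85 mm) begins 54 mm behind the grasp point. The pads swing forward as they close: fully open they stand 13 mm farther back than shut.
Start: joints at [1.22, 0.053, 1.613, -0, 1.476, -0.119], TCP at [0.144, 0.608, 0.231] pointing down, gripper open.
Joint ranges: [-3.01, 3.01], [-1.01, 2.22], [0.06, 2.58], [-1.02, 4.17], [0.09, 2.62], [-3.14, 3.14]. Speed limits (rad/s): [2.57, 2.57, 3.14, 3.14, 3.14, 3.14].

## Interface

Orientations are given as a unit quaternion [w, x, y, z].
In Python, from plant import state, eyes, job_done gives the robot as it stands.
- The arm moves only by the tool apply_moves, never from a script. Its argument "commands" is a list of rows, each an object with "linear": the shift along the tool's x, y, z in m, a list of three; "delta_rot": the turn, a rotation vector about the tool's x, y, z in degrees, a list of three; "fingers": the closure in counts, from 0 (fully open) to 255 (shut). In form: [{"linear": [x, y, z], "delta_rot": [wx, wy, wz], "fingers": fingers}, ...]. A call has exactly 8 rows; each row is the pose to reach, as a shift and turn from the pose commanded when the call began, along the tool's axes at that moment; what a row does not reach only later rows make up. A row lasts 1/10 s, in which the tool goes at most 50 mm and 8.59 degrees, less where a joint would pass 70% of its speed; a pose out of reach is approached as far as the arm can. A call with a gripper value outside its range is refused whole. The fingers move at their own pace and stop on an object; the grip force is fixed at half the most. Time passes only in rows, so rows that repeat a pose let the fingers close, or fill a call up. It gives the time, the measured TCP pose, the force and the opening at its end, in the units of the state.
- state(): the state, without advancing time (a new reading comes with each control period).
- eyes.grab_frame(name): name is "scene" or "side" or "wrist"; returns the picture (420x560x3 uint8, red, green, blue); there is no depth.
- eyes.camera_params(name): a dict with "fx", "fy", "cx", "cy" (pixels), "position" and "rotation" of the camera in the world; the wrist camera has in their place "T_tool_cam" (4x4, takes a point from camera to tool coordinates, whose origin is the TCP and whose axes are the flange's). Camera axes: x right, y down, z forward; pixel columns grow to the right and rows downward; lengths in m; the calibration is good to about 2 mm. A picture is of the moment at which its call begins: read the wrist's pose just before it. camera_params takes no time and is no camera call.
- job_done(): hands the job in, once; it reports no verdict.
The state is a dict: "time": time; "joint_pos": joint angles; "joint_vel": joint speeds; "joint_efforts": joint torques, N m; "tool_pos": TCP position; "tool_rot": TCP orientation; "contact_force": force on the tool from outside, world axes, zero at the start; "ft_torque": the same for the moment, N m; "gripper_width": opening from 0.0 (shut) to 1.0 (fully open).
Only numpy, scipy, OpenCV 4.12 (cv2) and the standard library are available. Lean on these libraries where they do the work, as an engineer would, in place of code of your own. Each camera call takes 0.05 s, during which the arm holds its last target.

## Working session

There is one attempt and no reset: what is moved stays moved. The work goes in short steps, Python scripts to look and compute and a tool call to move; the robot and the scene stay as the last step left them, time stands still between calls to the robot, and variables do not carry over. Pictures are saved under pics/ and viewed, and the job is handed in when it is done.

Besides the shell and the picture viewer there is one more tool, called after "Request:" as name(argument=value, ...) on one line, values as JSON. apply_moves: Moves the arm, as the interface text tells. Its arguments: {"type":"object","properties":{"commands":{"type":"array","items":{"type":"object","properties":{"linear":{"type":"array","items":{"type":"number"}},"delta_rot":{"type":"array","items":{"type":"number"}},"fingers":{"type":"number"}}}}},"required":["commands"]}

```bash
mkdir -p pics; ls; cat > h.py <<'E'
import numpy as np, cv2, json
from plant import state, eyes, job_done
def snap(n,f):
    im=eyes.grab_frame(n); cv2.imwrite('pics/'+f,cv2.cvtColor(im,cv2.COLOR_RGB2BGR)); return im
def ray(n,u,v):
    p=eyes.camera_params(n); R=np.array(p['rotation']);
    d=R@np.array([(u-p['cx'])/p['fx'],(v-p['cy'])/p['fy'],1]); return np.array(p['position']),d
def onz(n,u,v,z):
    o,d=ray(n,u,v); return o+d*(z-o[2])/d[2]
def proj(n,P):
    p=eyes.camera_params(n); R=np.array(p['rotation']); c=R.T@(np.array(P)-np.array(p['position'])); return p['fx']*c[0]/c[2]+p['cx'],p['fy']*c[1]/c[2]+p['cy']
E
python3 - <<'E'
from h import *
snap('scene','s0.png');snap('side','d0.png')
print(state()); print(eyes.camera_params('scene')); print(eyes.camera_params('side')); print(eyes.camera_params('wrist'))
E
```

```text
pics
{'time': 0.1, 'joint_pos': array([ 1.21998463e+00,  5.33053050e-02,  1.61415837e+00, -4.28358041e-05,
        1.47604446e+00, -1.18975075e-01]), 'joint_vel': array([ 0.00030106, -0.00292483, -0.00259971, -0.00025492, -0.00130836,
        0.00143568]), 'joint_efforts': array([ 4.01363313e-04, -3.94902635e+01, -3.71365786e+01, -1.64120775e-04,
        3.83019578e-03,  1.45794075e-05]), 'tool_pos': array([0.14339944, 0.60773304, 0.23017601]), 'tool_rot': array([-2.02168718e-04,  1.15656797e-01,  9.93288774e-01, -9.36399121e-04]), 'contact_force': array([ 0.08566853, -0.16743266,  0.37789322]), 'ft_torque': array([-3.77098860e-03, -6.64117492e-02,  5.05745213e-05]), 'gripper_width': 1.0004733252810885}
{'fx': 439.37607715337896, 'fy': 439.37607715337896, 'cx': 276.2092975583729, 'cy': 215.49157163900983, 'position': array([ 0.93866163, -0.67377104,  1.13321094]), 'rotation': array([-0.31212109,  0.90093496,  0.28745409, -0.09092178])}
{'fx': 395.67217329679397, 'fy': 395.67217329679397, 'cx': 279.1750953679115, 'cy': 212.59179327737417, 'position': array([ 0.22832075, -0.77285521,  0.68163045]), 'rotation': array([-0.46401154,  0.86618285, -0.16419139,  0.08638141])}
{'fx': 378.82674221573603, 'fy': 378.82674221573603, 'cx': 281.40603084286283, 'cy': 207.90632666181185, 'T_tool_cam': array([[ 7.96814957e-05, -9.51585328e-01, -3.07384705e-01,
         7.95819440e-02],
       [ 9.99999981e-01,  1.29940836e-04, -1.43039968e-04,
        -2.41014613e-04],
       [ 1.76056561e-04, -3.07384688e-01,  9.51585321e-01,
        -1.41701378e-01],
       [ 0.00000000e+00,  0.00000000e+00,  0.00000000e+00,
         1.00000000e+00]])}
```

```bash
sed -i 's/^def ray/from scipy.spatial.transform import Rotation as Ro\ndef q2R(q): return Ro.from_quat([q[1],q[2],q[3],q[0]]).as_matrix()\ndef ray/; s/R=np.array(p\[.rotation.\])/R=q2R(p["rotation"])/' h.py; cat h.py|head -20; grep -c . h.py
```

```text
import numpy as np, cv2, json
from plant import state, eyes, job_done
def snap(n,f):
    im=eyes.grab_frame(n); cv2.imwrite('pics/'+f,cv2.cvtColor(im,cv2.COLOR_RGB2BGR)); return im
from scipy.spatial.transform import Rotation as Ro
def q2R(q): return Ro.from_quat([q[1],q[2],q[3],q[0]]).as_matrix()
def ray(n,u,v):
    p=eyes.camera_params(n); R=q2R(p["rotation"]);
    d=R@np.array([(u-p['cx'])/p['fx'],(v-p['cy'])/p['fy'],1]); return np.array(p['position']),d
def onz(n,u,v,z):
    o,d=ray(n,u,v); return o+d*(z-o[2])/d[2]
def proj(n,P):
    p=eyes.camera_params(n); R=q2R(p["rotation"]); c=R.T@(np.array(P)-np.array(p['position'])); return p['fx']*c[0]/c[2]+p['cx'],p['fy']*c[1]/c[2]+p['cy']
13
```

View pics/s0.png

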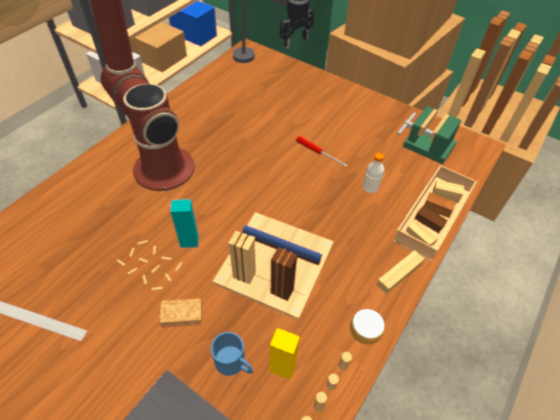

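View pics/d0.png

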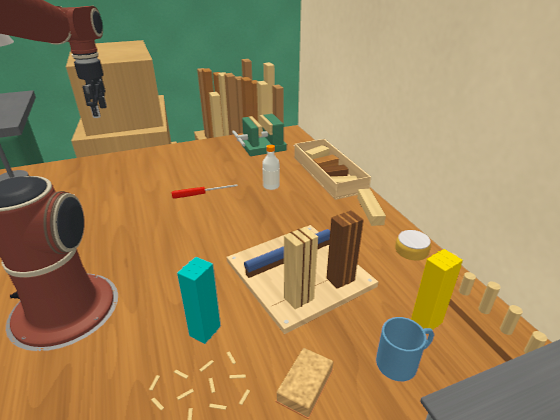

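The pale striped block is at scene (243,258) and side (300,268). The other candidates are the dark one at scene (284,274), the turquoise at (185,224) and the yellow at (284,353). Only the first is pale with two dark stripes and stands on the jig. I'll confirm this in enlarged crops.

```bash
python3 - <<'E'
import cv2
a=cv2.imread('pics/s0.png')[205:315,205:345]; cv2.imwrite('pics/s0c.png',cv2.resize(a,None,fx=5.5,fy=5.4,interpolation=cv2.INTER_CUBIC))
a=cv2.imread('pics/d0.png')[200:335,220:385]; cv2.imwrite('pics/d0c.png',cv2.resize(a,None,fx=4.4,fy=4.4,interpolation=cv2.INTER_CUBIC))
E
```

```text
(no output)
```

View pics/s0c.png

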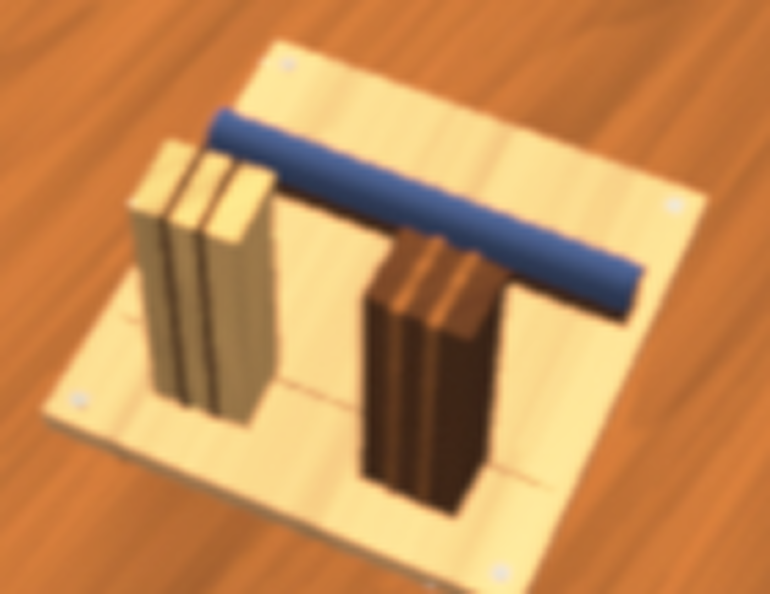

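View pics/d0c.png

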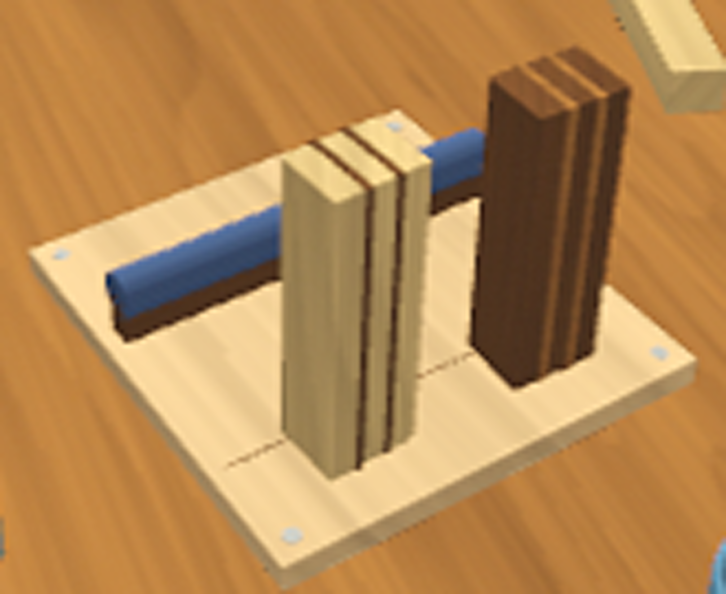

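The crops confirm it: pale with two dark stripes, scene top corners in crop at (172,138), (276,176), (238,243), (128,205). I'll fit the poses next.

```bash
cat > fit.py <<'E'
from h import *
from scipy.optimize import least_squares
S=lambda x,y:((x+.5)/5.5-.5+205,(y+.5)/5.4-.5+205)
D=lambda x,y:((x+.5)/4.4-.5+220,(y+.5)/4.4-.5+200)
print('top pale scene',[onz('scene',*S(*p),.198).round(4)[:2] for p in [(172,138),(276,176),(238,243),(128,205)]])
print('bot pale scene',[onz('scene',*S(*p),.018).round(4)[:2] for p in [(155,392),(246,427),(275,378)]])
print('top pale side',[onz('side',*D(*p),.198).round(4)[:2] for p in [(282,158),(333,200),(432,157),(378,115)]])
print('jig scene',[onz('scene',*S(*p),.018).round(4)[:2] for p in [(277,40),(708,198),(43,410)]])
print('jig side',[onz('side',*D(*p),.018).round(4)[:2] for p in [(30,252),(400,110),(695,358),(283,570)]])
# block corners local (x:+-.022,y:+-.028)
def fit(obs,x0):
    def r(q):
        c,s=np.cos(q[2]),np.sin(q[2]);o=[]
        for cam,uv,(a,b,z) in obs:
            x,y=a*.022,b*.028
            pu=proj(cam,[q[0]+c*x-s*y,q[1]+s*x+c*y,z]); o+=[pu[0]-uv[0],pu[1]-uv[1]]
        return np.array(o)
    f=least_squares(r,x0); return f.x, np.abs(f.fun).max(), np.sqrt((f.fun**2).mean())
def obs(st,sb,dt,db):
    # order top scene: far-left, far-right, near-right, near-left (bar side = far)
    o=[]
    # local: -x is bar side
    for p,k in zip(st,[(-1,-1),(-1,1),(1,1),(1,-1)]): o.append(('scene',S(*p),(*k,.198)))
    for p,k in zip(sb,[(1,-1),(1,1),(-1,1)]): o.append(('scene',S(*p),(*k,.018)))
    # side: left, near, right, far
    for p,k in zip(dt,[(-1,-1),(1,-1),(1,1),(-1,1)]): o.append(('side',D(*p),(*k,.198)))
    for p,k in zip(db,[(-1,-1),(1,-1),(1,1)]): o.append(('side',D(*p),(*k,.018)))
    return o
P=obs([(172,138),(276,176),(238,243),(128,205)],[(155,392),(246,427),(275,378)],[(282,158),(333,200),(432,157),(378,115)],[(282,435),(333,478),(412,440)])
K=obs([(402,230),(507,270),(470,338),(365,295)],[(362,475),(456,516),(488,465)],[(489,83),(544,118),(630,88),(575,47)],[(472,348),(517,388),(596,352)])
x0=[.6,-.1,-1.3]
for n,o in (('pale',P),('dark',K)):
    print(n,fit(o,x0))
print('bar top-ish scene far edge',[onz('scene',*S(*p),.055).round(4)[:2] for p in [(222,110),(640,268)]],'near edge',[onz('scene',*S(*p),.041).round(4)[:2] for p in [(208,146),(626,308)]])
E
python3 fit.py
```

```text
top pale scene [array([ 0.4737, -0.1707]), array([ 0.5275, -0.1598]), array([ 0.5363, -0.2009]), array([ 0.4815, -0.2136])]
bot pale scene [array([ 0.4814, -0.2113]), array([ 0.5332, -0.2004]), array([ 0.5275, -0.1676])]
top pale side [array([ 0.4697, -0.1779]), array([ 0.4793, -0.2151]), array([ 0.5343, -0.2027]), array([ 0.525 , -0.1632])]
jig scene [array([0.3892, 0.0191]), array([0.6541, 0.0682]), array([ 0.4406, -0.254 ])]
jig side [array([0.3873, 0.0129]), array([0.6512, 0.0635]), array([ 0.7014, -0.2073]), array([ 0.4383, -0.259 ])]
pale (array([ 0.50339376, -0.18797227, -1.35671782]), np.float64(1.9816327355096064), np.float64(0.903051934071821))
dark (array([ 0.62227945, -0.1671862 , -1.39508905]), np.float64(2.4021938892106505), np.float64(1.0234552465070663))
bar top-ish scene far edge [array([ 0.4129, -0.0622]), array([ 0.6576, -0.0172])] near edge [array([ 0.4153, -0.079 ]), array([ 0.6613, -0.035 ])]
```

```bash
cat >> h.py <<'E'
T=np.array([-0.20,0.98,0]);T/=np.linalg.norm(T);Z=np.array([0,0,1.])
def Rg(phi):  # tool orientation following block tilt phi
    z=-Z*np.cos(phi)-T*np.sin(phi); y=T*np.cos(phi)-Z*np.sin(phi); return np.c_[np.cross(y,z),y,z]
def cmd():  # commanded pose
    try: d=json.load(open('cmd.json')); return np.array(d['p']),np.array(d['R'])
    except Exception:
        s=state(); return s['tool_pos'],q2R(s['tool_rot'])
def rel(p,R):
    p0,R0=cmd(); return (R0.T@(np.array(p)-p0)).round(4), np.degrees(Ro.from_matrix(R0.T@R).as_rotvec()).round(2)
def track(lin,rot):
    p0,R0=cmd(); p=p0+R0@np.array(lin); R=R0@Ro.from_rotvec(np.radians(rot)).as_matrix()
    json.dump({'p':p.tolist(),'R':R.tolist()},open('cmd.json','w')); s=state(); Rm=q2R(s['tool_rot'])
    print('t',round(s['time'],2),'cmd',p.round(4),'meas',s['tool_pos'].round(4),'err deg',np.degrees(Ro.from_matrix(R.T@Rm).as_rotvec()).round(2),'F',s['contact_force'].round(1),'grip',round(s['gripper_width'],3)); print('q',s['joint_pos'].round(3))
E
python3 - <<'E'
from h import *
print(rel([.42,.28,.33],Rg(0)))
E
```

```text
(array([-0.3445, -0.2556, -0.0994]), array([ -0.11,  -0.03, -24.82]))
```

Request:
apply_moves(commands=[{"linear": [-0.04,-0.028,-0.012],"delta_rot": [0,0,-3],"fingers": 0},{"linear": [-0.08,-0.056,-0.025],"delta_rot": [0,0,-6],"fingers": 0},{"linear": [-0.12,-0.085,-0.037],"delta_rot": [0,0,-9],"fingers": 0},{"linear": [-0.16,-0.113,-0.05],"delta_rot": [0,0,-12],"fingers": 0},{"linear": [-0.2,-0.142,-0.062],"delta_rot": [0,0,-15],"fingers": 0},{"linear": [-0.24,-0.17,-0.075],"delta_rot": [0,0,-18],"fingers": 0},{"linear": [-0.28,-0.198,-0.087],"delta_rot": [0,0,-21],"fingers": 0},{"linear": [-0.32,-0.227,-0.1],"delta_rot": [0,0,-24.8],"fingers": 0}])

```text
time: 0.9
tool_pos: [0.4005, 0.3156, 0.33]
tool_rot: [-0.0, -0.102, 0.995, -0.0]
contact_force: [1.2, 2.0, -0.3]
gripper_width: 1.0
```

```bash
python3 - <<'E'
from h import *
track([-.32,-.227,-.1],[0,0,-24.8])
print(rel([.46,0.05,.33],Rg(0.7)))
E
```

```text
t 0.9 cmd [0.7598 0.1581 0.4299] meas [0.4005 0.3156 0.33  ] err deg [-0.  -0.  24.8] F [ 1.2  2.  -0.3] grip 1.0
q [ 0.521 -0.265  1.745  0.     1.662 -1.253]
(array([0.3053, 0.0913, 0.1001]), array([39.46,  8.7 , 23.91]))
```

```bash
python3 - <<'E'
from h import *
s=state(); json.dump({'p':s['tool_pos'].tolist(),'R':q2R(s['tool_rot']).tolist()},open('cmd.json','w'))
print(rel([.46,0.08,.34],Rg(0.7)))
E
```

```text
(array([-0.0106, -0.2428, -0.0099]), array([4.01e+01, 3.00e-02, 1.40e-01]))
```

Request:
apply_moves(commands=[{"linear": [0,-0.03,-0.001],"delta_rot": [5,0,0],"fingers": 0},{"linear": [0,-0.06,-0.002],"delta_rot": [10,0,0],"fingers": 0},{"linear": [-0.005,-0.09,-0.004],"delta_rot": [15,0,0],"fingers": 0},{"linear": [-0.005,-0.12,-0.005],"delta_rot": [20,0,0],"fingers": 0},{"linear": [-0.01,-0.15,-0.006],"delta_rot": [25,0,0],"fingers": 0},{"linear": [-0.01,-0.18,-0.008],"delta_rot": [30,0,0],"fingers": 0},{"linear": [-0.01,-0.21,-0.01],"delta_rot": [35,0,0],"fingers": 0},{"linear": [-0.01,-0.24,-0.01],"delta_rot": [40,0,0],"fingers": 0}])

```text
time: 1.7
tool_pos: [0.4577, 0.0832, 0.3402]
tool_rot: [0.035, -0.094, 0.934, -0.342]
contact_force: [0.6, 0.3, -0.3]
gripper_width: 1.004
```

```bash
python3 - <<'E'
from h import *
track([-.01,-.24,-.01],[40,0,0])
print(q2R(state()['tool_rot']).round(3))
E
```

```text
t 1.7 cmd [0.4588 0.0826 0.3401] meas [0.4577 0.0832 0.3402] err deg [0.19 0.07 0.12] F [ 0.6  0.3 -0.3] grip 1.004
q [ 0.402 -0.287  1.853 -0.692  1.703 -1.419]
[[-0.98  -0.153  0.129]
 [-0.2    0.748 -0.632]
 [-0.    -0.645 -0.764]]
```

```bash
cat > kin.py <<'E'
from h import *
from scipy.optimize import least_squares
Q=[[1.21998463,.0533,1.61416,0,1.47604,-.118975],[ 0.521,-0.265,1.745,0.,1.662,-1.253],[0.402,-0.287,1.853,-0.692,1.703,-1.419]]
P=[[.1434,.60773,.23018],[.4005,.3156,.33],[.4577,.0832,.3402]]
def Rx(a):return Ro.from_euler('x',a).as_matrix()
def Ry(a):return Ro.from_euler('y',a).as_matrix()
def Rz(a):return Ro.from_euler('z',a).as_matrix()
def fk(q,k,s4=1):
    L1,L2,h,d,Lt,e=k; q=np.array(q)
    A=Rz(q[0]); B=A@Ry(q[1]); C=B@Ry(q[2]); W=C@Rz(s4*q[3])@Ry(q[4]); 
    w=np.array([0,0,h])+A@[0,d,0]+B@[0,0,L1]+C@[e,0,L2]
    return w+W@[0,0,Lt], W@Rz(s4*q[5]), w, A@[0,d,0]+[0,0,h]+B@[0,0,L1]
if __name__=='__main__':
    for s4 in (1,-1):
        f=least_squares(lambda k:np.ravel([fk(q,k,s4)[0]-p for q,p in zip(Q,P)]),[.5,.45,.3,.07,.25,0])
        print(s4,f.x.round(4),np.abs(f.fun).max()); 
        for q in Q: print(fk(q,f.x,s4)[1].round(3).tolist())
E
python3 kin.py; python3 -c "
from h import *
print(q2R([0,.1157,.9933,0]).round(3).tolist())"
```

```text
1 [0.4279 0.6102 0.2398 0.0742 0.2793 0.0993] 0.0002498933351087751
[[-0.23, -0.973, -0.001], [-0.973, 0.23, -0.002], [0.002, 0.0, -1.0]]
[[0.202, -0.979, -0.0], [-0.979, -0.202, -0.0], [0.0, 0.0, -1.0]]
[[0.152, -0.98, 0.13], [-0.749, -0.2, -0.632], [0.645, -0.001, -0.764]]
-1 [ 0.6683  0.6292 -0.0565  0.0579 -0.2017  0.4816] 0.08012650787287634
[[-0.453, -0.892, -0.001], [-0.892, 0.453, -0.002], [0.002, -0.0, -1.0]]
[[-0.744, 0.668, -0.0], [0.668, 0.744, -0.0], [0.0, -0.0, -1.0]]
[[-0.434, 0.824, -0.365], [0.629, 0.567, 0.532], [0.645, 0.001, -0.764]]
[[-0.973, 0.23, 0.0], [0.23, 0.973, 0.0], [0.0, 0.0, -1.0]]
```

```bash
cat >> kin.py <<'E'
K=np.array([0.4279,0.6102,0.2398,0.0742,0.2793,0.0993])
LO=np.array([-3.01,-1.01,.06,-1.02,.09,-3.14]);HI=np.array([3.01,2.22,2.58,4.17,2.62,3.14])
def FK(q):
    p,R,w,e=fk(q,K); return p,R@Rz(np.pi/2),w,e
def ik(p,R,q0=[.1,-.2,1.85,-.7,1.7,-1.6]):
    def r(q):
        a,B,_,_=FK(q); return np.r_[(a-p)*10,Ro.from_matrix(R.T@B).as_rotvec()]
    b=None
    for x0 in (q0,[0,.2,1.6,-.5,1.2,-2],[0,0,1.5,0,1.5,-1]):
        f=least_squares(r,np.clip(x0,LO+.01,HI-.01),bounds=(LO+.005,HI-.005))
        if b is None or f.cost<b.cost: b=f
    return b.x,np.sqrt(2*b.cost)
Fo=np.array([.499,-.1665,.018]); YB=np.cross(Z,-T)
def zb(f): return Z*np.cos(f)+T*np.sin(f)
def nb(f): return T*np.cos(f)-Z*np.sin(f)
def Rt(phi,al):
    z=-zb(phi)*np.cos(al)+YB*np.sin(al); y=nb(phi); return np.c_[np.cross(y,z),y,z]
E
python3 - <<'E'
from kin import *
print(YB)
fb=1.178
for ft in (.7,.85,1.0,1.178):
  for al in (0,.3,.6,.9):
    p=Fo+.145*zb(fb)-.03*nb(ft)
    q,e=ik(p,Rt(ft,al)); w,el=FK(q)[2:]
    print(ft,al,round(e,4),q.round(2),'wrist',w.round(3))
E
```

```text
[ 0.97980406  0.19996001 -0.        ]
0.7 0 0.0 [ 0.1  -0.13  2.15 -0.77  1.16 -1.34] wrist [0.441 0.119 0.306]
0.7 0.3 0.0 [ 0.05 -0.35  2.35 -0.84  0.86 -1.35] wrist [0.362 0.094 0.297]
0.7 0.6 0.0 [-0.06 -0.58  2.55 -0.86  0.51 -1.43] wrist [0.293 0.056 0.269]
0.7 0.9 0.2396 [-0.13 -0.62  2.58 -0.69  0.38 -1.64] wrist [0.287 0.037 0.266]
0.85 0 0.0 [ 0.17 -0.07  2.15 -0.93  1.22 -1.19] wrist [0.434 0.151 0.28 ]
0.85 0.3 0.0286 [ 0.13 -0.29  2.35 -1.01  0.93 -1.2 ] wrist [0.358 0.121 0.279]
0.85 0.6 0.0707 [-0.01 -0.57  2.55 -1.01  0.54 -1.35] wrist [0.289 0.07  0.263]
0.85 0.9 0.2536 [-0.06 -0.58  2.58 -1.01  0.43 -1.38] wrist [0.285 0.057 0.257]
1.0 0 0.0474 [ 0.22 -0.    2.13 -1.01  1.29 -1.09] wrist [0.436 0.174 0.26 ]
1.0 0.3 0.162 [ 0.16 -0.26  2.32 -1.01  0.99 -1.22] wrist [0.366 0.133 0.281]
1.0 0.6 0.1896 [-0.01 -0.59  2.56 -1.01  0.55 -1.43] wrist [0.285 0.073 0.265]
1.0 0.9 0.2978 [-0.04 -0.6   2.58 -1.01  0.45 -1.49] wrist [0.283 0.062 0.26 ]
1.178 0 0.1971 [ 0.25  0.07  2.08 -1.01  1.39 -1.05] wrist [0.454 0.191 0.25 ]
1.178 0.3 0.3207 [ 0.19 -0.21  2.28 -1.01  1.07 -1.23] wrist [0.378 0.148 0.281]
1.178 0.6 0.3306 [ 0.   -0.62  2.57 -1.01  0.55 -1.54] wrist [0.28  0.075 0.267]
1.178 0.9 0.3801 [-0.03 -0.61  2.58 -1.01  0.47 -1.61] wrist [0.282 0.067 0.264]
```

```bash
python3 - <<'E'
from kin import *
q=[-.1,-.2,1.85,-.3,1.5,-1.8]
for s in (.30,):
  q,e=ik(Fo+[0,0,s]-.022*T,Rt(0,0),q); print('above',s,round(e,4),q.round(2))
for f in np.arange(0,1.01,.1):
  q,e=ik(Fo+.14*zb(f)-.022*nb(f),Rt(f,0),q); w,el=FK(q)[2:]; print(round(f,2),round(e,4),q.round(2),'w',w.round(3),'TCP',FK(q)[0].round(3))
for al in (-.4,-.2,-.1,0):
  for ft in (.9,1.,1.1):
    q2,e=ik(Fo+.14*zb(1.178)-.03*nb(ft),Rt(ft,al),q); print(al,ft,round(e,4),q2.round(2))
print(rel(Fo+[0,0,.26]-.022*T,Rt(0,0)))
E
```

```text
above 0.3 0.0 [-0.5  -0.19  1.71  0.    1.63 -2.27]
0.0 0.0 [-0.5  -0.1   1.89 -0.    1.35 -2.27] w [ 0.503 -0.188  0.437] TCP [ 0.503 -0.188  0.158]
0.1 0.0 [-0.43 -0.15  1.93 -0.08  1.3  -2.18] w [ 0.495 -0.147  0.437] TCP [ 0.501 -0.174  0.159]
0.2 0.0 [-0.36 -0.19  1.98 -0.18  1.25 -2.09] w [ 0.487 -0.106  0.433] TCP [ 0.498 -0.16   0.16 ]
0.3 0.0 [-0.29 -0.23  2.02 -0.28  1.22 -1.98] w [ 0.478 -0.066  0.425] TCP [ 0.495 -0.147  0.158]
0.4 0.0 [-0.21 -0.24  2.06 -0.39  1.19 -1.86] w [ 0.47  -0.026  0.413] TCP [ 0.492 -0.133  0.156]
0.5 0.0 [-0.14 -0.25  2.09 -0.51  1.17 -1.74] w [0.463 0.012 0.397] TCP [ 0.489 -0.12   0.151]
0.6 0.0 [-0.06 -0.24  2.11 -0.63  1.17 -1.6 ] w [0.455 0.048 0.376] TCP [ 0.487 -0.107  0.146]
0.7 0.0 [ 0.02 -0.21  2.13 -0.75  1.18 -1.47] w [0.448 0.082 0.353] TCP [ 0.484 -0.095  0.139]
0.8 0.0 [ 0.09 -0.16  2.15 -0.87  1.21 -1.34] w [0.442 0.113 0.326] TCP [ 0.482 -0.083  0.131]
0.9 0.0 [ 0.15 -0.1   2.15 -0.97  1.24 -1.21] w [0.436 0.142 0.296] TCP [ 0.48  -0.072  0.122]
1.0 0.0502 [ 0.19 -0.04  2.14 -1.01  1.29 -1.13] w [0.438 0.162 0.274] TCP [ 0.478 -0.062  0.112]
-0.4 0.9 0.0 [ 0.16  0.22  1.9  -0.83  1.58 -1.18]
-0.4 1.0 0.0 [ 0.19  0.26  1.9  -0.9   1.61 -1.1 ]
-0.4 1.1 0.0 [ 0.22  0.3   1.89 -0.96  1.66 -1.02]
-0.2 0.9 0.0 [ 0.18  0.09  2.02 -0.9   1.41 -1.16]
-0.2 1.0 0.0 [ 0.21  0.13  2.02 -0.98  1.45 -1.08]
-0.2 1.1 0.0363 [ 0.24  0.18  2.   -1.01  1.5  -1.02]
-0.1 0.9 0.0 [ 0.18  0.02  2.09 -0.94  1.32 -1.15]
-0.1 1.0 0.0053 [ 0.22  0.07  2.08 -1.01  1.37 -1.07]
-0.1 1.1 0.0879 [ 0.23  0.11  2.05 -1.01  1.42 -1.04]
0 0.9 0.0 [ 0.18 -0.04  2.15 -0.98  1.23 -1.14]
0 1.0 0.0523 [ 0.21 -0.    2.13 -1.01  1.29 -1.1 ]
0 1.1 0.1372 [ 0.23  0.04  2.1  -1.01  1.34 -1.07]
(array([ 0.0111, -0.1701,  0.2238]), array([-4.0e+01,  3.0e-02,  1.4e-01]))
```

```bash
cat >> h.py <<'E'
AL=-.4
E
python3 - <<'E'
from kin import *
q=[-.5,-.1,1.89,0,1.35,-2.27]
for f in list(np.arange(0,1.11,.2))+[1.15,1.2]:
  q,e=ik(Fo+.145*zb(f)-.022*nb(f),Rt(f,AL),q); w,el=FK(q)[2:]; print(round(f,2),round(e,4),q.round(2),'w',w.round(3),'TCP',FK(q)[0].round(3))
R=Rt(0,AL); print('axis in tool',R.T@YB*1, 'F in tool',R.T@(.022*T-.145*Z))
f=.05
print(rel(Fo+[0,0,.26]-.022*T,R))
E
```

```text
0.0 0.0 [-0.38  0.14  1.67 -0.22  1.66 -2.14] w [ 0.61  -0.166  0.42 ] TCP [ 0.503 -0.188  0.163]
0.2 0.0 [-0.27  0.07  1.75 -0.35  1.6  -1.96] w [ 0.594 -0.088  0.417] TCP [ 0.498 -0.159  0.164]
0.4 0.0 [-0.15  0.04  1.82 -0.49  1.56 -1.76] w [ 0.578 -0.011  0.397] TCP [ 0.492 -0.131  0.16 ]
0.6 0.0 [-0.03  0.06  1.87 -0.64  1.55 -1.55] w [0.564 0.06  0.362] TCP [ 0.486 -0.104  0.15 ]
0.8 0.0 [ 0.09  0.12  1.89 -0.78  1.58 -1.33] w [0.551 0.123 0.314] TCP [ 0.481 -0.08   0.135]
1.0 0.0 [ 0.18  0.22  1.9  -0.9   1.63 -1.12] w [0.54  0.175 0.254] TCP [ 0.477 -0.059  0.115]
1.15 0.0 [ 0.24  0.32  1.88 -0.98  1.68 -0.98] w [0.534 0.206 0.202] TCP [ 0.474 -0.046  0.097]
1.2 0.0 [ 0.25  0.36  1.88 -1.01  1.71 -0.93] w [0.532 0.215 0.184] TCP [ 0.474 -0.042  0.091]
axis in tool [-9.21060994e-01 -1.11705708e-17 -3.89418342e-01] F in tool [-0.05646566  0.022       0.13355384]
(array([ 0.0111, -0.1701,  0.2238]), array([-39.49,  22.  ,  -7.86]))
```

Request:
apply_moves(commands=[{"linear": [0.001,-0.022,0.025],"delta_rot": [-5,2.8,-1],"fingers": 0},{"linear": [0.003,-0.045,0.055],"delta_rot": [-10,5.5,-2],"fingers": 0},{"linear": [0.004,-0.065,0.085],"delta_rot": [-15,8.3,-3],"fingers": 0},{"linear": [0.005,-0.085,0.112],"delta_rot": [-20,11,-4],"fingers": 0},{"linear": [0.007,-0.107,0.14],"delta_rot": [-25,14,-5],"fingers": 0},{"linear": [0.008,-0.128,0.168],"delta_rot": [-30,17,-6],"fingers": 0},{"linear": [0.01,-0.15,0.196],"delta_rot": [-35,19.5,-7],"fingers": 0},{"linear": [0.0111,-0.17,0.2238],"delta_rot": [-39.5,22,-7.9],"fingers": 0}])

```text
time: 2.5
tool_pos: [0.5013, -0.1884, 0.2777]
tool_rot: [-0.198, -0.097, 0.975, -0.018]
contact_force: [0.3, 0.7, 0.3]
gripper_width: 1.0
```

```bash
python3 - <<'E'
from kin import *
track([.0111,-.17,.2238],[-39.5,22,-7.9])
im=snap('wrist','w1.png'); snap('side','d1.png'); snap('scene','s1.png')
s=state();p,R=s['tool_pos'],q2R(s['tool_rot']);c=eyes.camera_params('wrist');M=c['T_tool_cam']
for P in [(a,b,z) for z in (.198,.018) for a in(-.044,0) for b in (-.028,.028)]:
  w=Fo+P[0]*T+P[1]*YB+Z*(P[2]-.018); x=np.linalg.inv(M)@np.r_[R.T@(w-p),1]; print(P,(c['fx']*x[0]/x[2]+c['cx']).round(1),(c['fy']*x[1]/x[2]+c['cy']).round(1))
E
```

```text
t 2.5 cmd [ 0.5034 -0.188   0.2779] meas [ 0.5013 -0.1884  0.2777] err deg [-0.27  0.02  0.14] F [0.3 0.7 0.3] grip 1.0
q [-0.387  0.054  1.571 -0.223  1.851 -2.182]
(-0.044, -0.028, 0.198) 245.7 229.9
(-0.044, 0.028, 0.198) 245.5 321.2
(0, -0.028, 0.198) 315.8 229.5
(0, 0.028, 0.198) 317.1 320.7
(-0.044, -0.028, 0.018) 260.6 235.4
(-0.044, 0.028, 0.018) 260.7 287.0
(0, -0.028, 0.018) 300.6 235.2
(0, 0.028, 0.018) 301.1 286.8
```

View pics/w1.png

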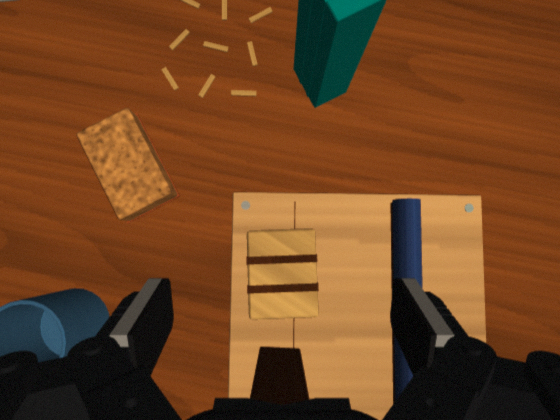

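View pics/d1.png

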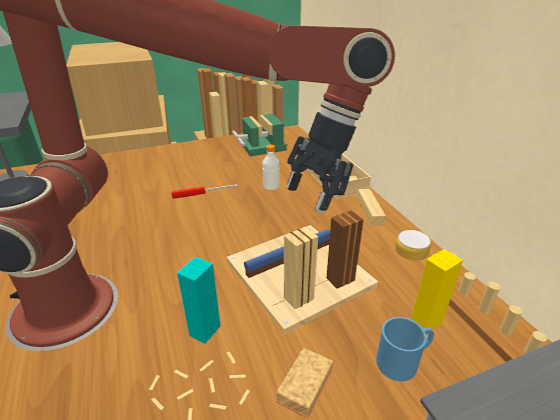

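The wrist view shows the pale top at corners (248,230), (316,229), (318,318), (249,319), centred between the open fingers and within about 1 mm of prediction. Next I lower the fingers to straddle it.

Request:
apply_moves(commands=[{"linear": [-0.004,0,0.009],"delta_rot": [0,0,0],"fingers": 0},{"linear": [-0.01,0,0.023],"delta_rot": [0,0,0],"fingers": 0},{"linear": [-0.017,0,0.04],"delta_rot": [0,0,0],"fingers": 0},{"linear": [-0.024,0,0.057],"delta_rot": [0,0,0],"fingers": 0},{"linear": [-0.031,0,0.073],"delta_rot": [0,0,0],"fingers": 0},{"linear": [-0.038,0,0.09],"delta_rot": [0,0,0],"fingers": 0},{"linear": [-0.043,0,0.102],"delta_rot": [0,0,0],"fingers": 0},{"linear": [-0.0448,0,0.1059],"delta_rot": [0,0,0],"fingers": 0}])

```text
time: 3.45
tool_pos: [0.5004, -0.186, 0.1605]
tool_rot: [-0.199, -0.098, 0.975, -0.019]
contact_force: [0.3, -0.1, -0.2]
gripper_width: 1.0
```

```bash
python3 - <<'E'
from kin import *
track([-.0448,0,.1059],[0,0,0])
im=snap('wrist','w2.png'); a=snap('side','d2.png')
cv2.imwrite('pics/d2c.png',cv2.resize(cv2.cvtColor(a[150:330,220:400],cv2.COLOR_RGB2BGR),None,fx=3.2,fy=3.2))
E
```

```text
t 3.45 cmd [ 0.5034 -0.188   0.1629] meas [ 0.5004 -0.186   0.1605] err deg [-0.17  0.14  0.1 ] F [ 0.3 -0.1 -0.2] grip 1.0
q [-0.383  0.136  1.683 -0.216  1.663 -2.136]
```

View pics/w2.png

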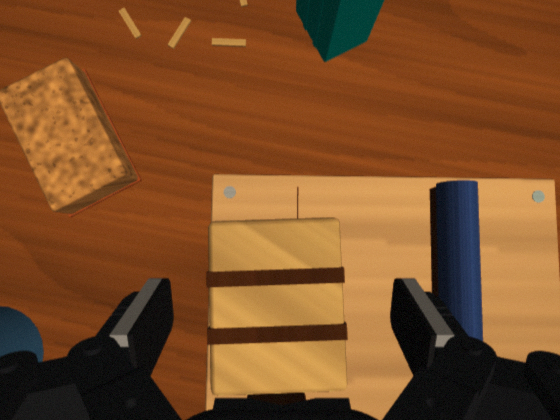

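View pics/d2c.png

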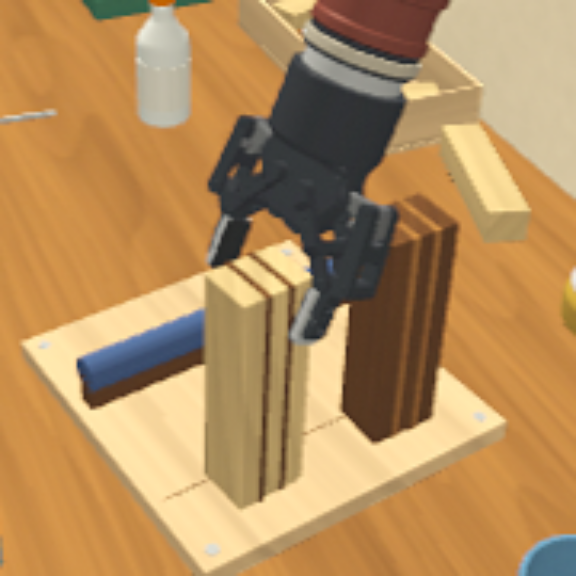

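The fingers straddle the block with no contact. The right-hand gap looks like 52 px and the left about 40 px. I'll shift 7 mm towards the block's mid-plane and narrow the opening to about 60 mm, which still leaves it loose.

Request:
apply_moves(commands=[{"linear": [0.002,0,0.001],"delta_rot": [0,0,0],"fingers": 20},{"linear": [0.004,0,0.002],"delta_rot": [0,0,0],"fingers": 40},{"linear": [0.0065,0,0.003],"delta_rot": [0,0,0],"fingers": 55},{"linear": [0.0065,0,0.003],"delta_rot": [0,0,0],"fingers": 65},{"linear": [0.0065,0,0.003],"delta_rot": [0,0,0],"fingers": 70},{"linear": [0.0065,0,0.003],"delta_rot": [0,0,0],"fingers": 70},{"linear": [0.0065,0,0.003],"delta_rot": [0,0,0],"fingers": 70},{"linear": [0.0065,0,0.003],"delta_rot": [0,0,0],"fingers": 70}])

```text
time: 4.35
tool_pos: [0.4944, -0.1879, 0.1626]
tool_rot: [-0.198, -0.098, 0.975, -0.02]
contact_force: [-0.2, 0.3, -0.1]
gripper_width: 0.728
```

```bash
python3 - <<'E'
from kin import *
track([.0065,0,.003],[0,0,0])
im=snap('wrist','w3.png')
r=np.array([-.0565+.0065*-1,.022,.1336-.003]); 
ax=np.array([.921,0,.389]);
for n in range(1,9):
  d=2.0*n; M=Ro.from_rotvec(np.radians(d)*ax).as_matrix(); print(d,(r-M@r).round(4),(d*ax).round(2))
E
```

```text
t 4.35 cmd [ 0.4964 -0.1894  0.1627] meas [ 0.4944 -0.1879  0.1626] err deg [-0.07 -0.02  0.14] F [-0.2  0.3 -0.1] grip 0.728
q [-0.389  0.12   1.697 -0.218  1.661 -2.142]
2.0 [ 0.0003  0.0051 -0.0006] [1.84 0.   0.78]
4.0 [ 0.0005  0.0102 -0.0011] [3.68 0.   1.56]
6.0 [ 0.0006  0.0153 -0.0014] [5.53 0.   2.33]
8.0 [ 0.0006  0.0204 -0.0015] [7.37 0.   3.11]
10.0 [ 0.0006  0.0255 -0.0015] [9.21 0.   3.89]
12.0 [ 0.0005  0.0306 -0.0013] [11.05  0.    4.67]
14.0 [ 0.0004  0.0357 -0.0009] [12.89  0.    5.45]
16.0 [ 0.0002  0.0408 -0.0004] [14.74  0.    6.22]
```

View pics/w3.png

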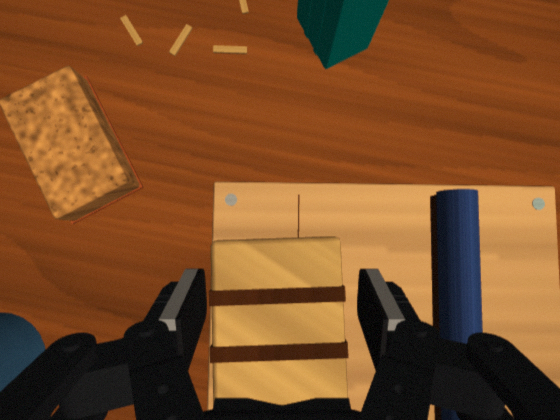

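Request:
apply_moves(commands=[{"linear": [0.0002,0.0025,-0.0003],"delta_rot": [0.92,0,0.39],"fingers": 70},{"linear": [0.0003,0.0051,-0.0006],"delta_rot": [1.84,0,0.78],"fingers": 70},{"linear": [0.0004,0.0076,-0.0009],"delta_rot": [2.76,0,1.17],"fingers": 70},{"linear": [0.0005,0.0102,-0.0011],"delta_rot": [3.68,0,1.56],"fingers": 70},{"linear": [0.0005,0.0127,-0.0013],"delta_rot": [4.6,0,1.95],"fingers": 70},{"linear": [0.0006,0.0153,-0.0014],"delta_rot": [5.53,0,2.33],"fingers": 70},{"linear": [0.0006,0.0178,-0.0015],"delta_rot": [6.45,0,2.72],"fingers": 70},{"linear": [0.0006,0.0204,-0.0015],"delta_rot": [7.37,0,3.11],"fingers": 70}])

```text
time: 5.2
tool_pos: [0.4903, -0.1676, 0.1643]
tool_rot: [-0.19, -0.083, 0.974, -0.088]
contact_force: [-0.4, -0.7, 0.3]
gripper_width: 0.724
```

```bash
cat > chk.py <<'E'
from kin import *
import sys
n=sys.argv[1]; L=eval(sys.argv[2]); W=eval(sys.argv[3])
track(L,W)
a=snap('side','d%s.png'%n); b=snap('wrist','w%s.png'%n)
a=cv2.resize(cv2.cvtColor(a[150:340,210:400],cv2.COLOR_RGB2BGR),(420,420)); b=cv2.resize(cv2.cvtColor(b,cv2.COLOR_RGB2BGR),(380,285)); c=np.zeros((420,800,3),np.uint8); c[:,:420]=a; c[:285,420:]=b; cv2.imwrite('pics/c%s.png'%n,c)
E
python3 chk.py 4 "[.0006,.0204,-.0015]" "[7.37,0,3.11]"
```

```text
t 5.2 cmd [ 0.4923 -0.1695  0.1643] meas [ 0.4903 -0.1676  0.1643] err deg [ 0.01 -0.    0.17] F [-0.4 -0.7  0.3] grip 0.724
q [-0.31   0.067  1.755 -0.307  1.613 -2.018]
```

View pics/c4.png

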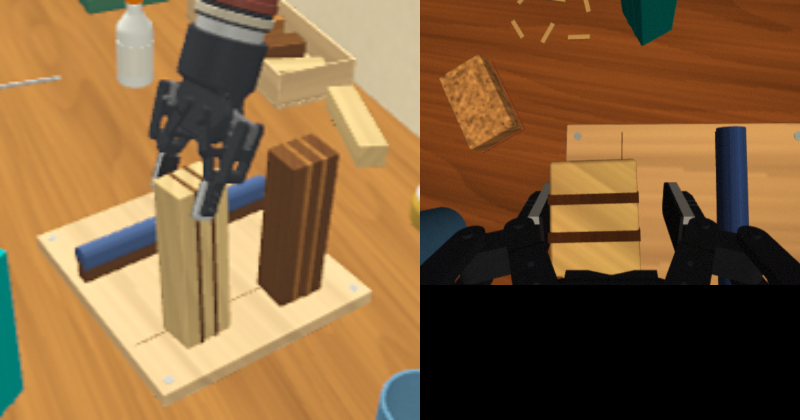

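The block is tipping about its foot edge, pushed by the back finger, and is still square. I'll repeat the same step.

Request:
apply_moves(commands=[{"linear": [0.0002,0.0025,-0.0003],"delta_rot": [0.92,0,0.39],"fingers": 70},{"linear": [0.0003,0.0051,-0.0006],"delta_rot": [1.84,0,0.78],"fingers": 70},{"linear": [0.0004,0.0076,-0.0009],"delta_rot": [2.76,0,1.17],"fingers": 70},{"linear": [0.0005,0.0102,-0.0011],"delta_rot": [3.68,0,1.56],"fingers": 70},{"linear": [0.0005,0.0127,-0.0013],"delta_rot": [4.6,0,1.95],"fingers": 70},{"linear": [0.0006,0.0153,-0.0014],"delta_rot": [5.53,0,2.33],"fingers": 70},{"linear": [0.0006,0.0178,-0.0015],"delta_rot": [6.45,0,2.72],"fingers": 70},{"linear": [0.0006,0.0204,-0.0015],"delta_rot": [7.37,0,3.11],"fingers": 70}])

```text
time: 6.1
tool_pos: [0.4863, -0.1476, 0.1631]
tool_rot: [-0.182, -0.069, 0.968, -0.156]
contact_force: [0.1, 0.8, -0.2]
gripper_width: 0.723
```

```bash
python3 chk.py 5 "[.0006,.0204,-.0015]" "[7.37,0,3.11]"
```

```text
t 6.1 cmd [ 0.4882 -0.1494  0.1631] meas [ 0.4863 -0.1476  0.1631] err deg [0.01 0.02 0.17] F [ 0.1  0.8 -0.2] grip 0.723
q [-0.225  0.033  1.806 -0.403  1.577 -1.884]
```

View pics/c5.png

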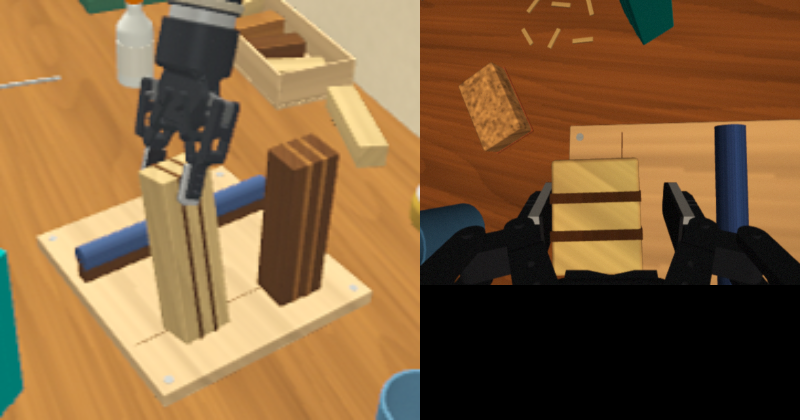

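Request:
apply_moves(commands=[{"linear": [0.0002,0.0025,-0.0003],"delta_rot": [0.92,0,0.39],"fingers": 70},{"linear": [0.0003,0.0051,-0.0006],"delta_rot": [1.84,0,0.78],"fingers": 70},{"linear": [0.0004,0.0076,-0.0009],"delta_rot": [2.76,0,1.17],"fingers": 70},{"linear": [0.0005,0.0102,-0.0011],"delta_rot": [3.68,0,1.56],"fingers": 70},{"linear": [0.0005,0.0127,-0.0013],"delta_rot": [4.6,0,1.95],"fingers": 70},{"linear": [0.0006,0.0153,-0.0014],"delta_rot": [5.53,0,2.33],"fingers": 70},{"linear": [0.0006,0.0178,-0.0015],"delta_rot": [6.45,0,2.72],"fingers": 70},{"linear": [0.0006,0.0204,-0.0015],"delta_rot": [7.37,0,3.11],"fingers": 70}])

```text
time: 7.0
tool_pos: [0.4823, -0.1279, 0.1589]
tool_rot: [-0.173, -0.054, 0.958, -0.223]
contact_force: [0.6, -1.4, -0.2]
gripper_width: 0.723
```

```bash
python3 chk.py 6 "[.0006,.0204,-.0015]" "[7.37,0,3.11]"
```

```text
t 7.0 cmd [ 0.4842 -0.1298  0.159 ] meas [ 0.4823 -0.1279  0.1589] err deg [0.01 0.04 0.16] F [ 0.6 -1.4 -0.2] grip 0.723
q [-0.137  0.019  1.849 -0.504  1.557 -1.741]
```

View pics/c6.png

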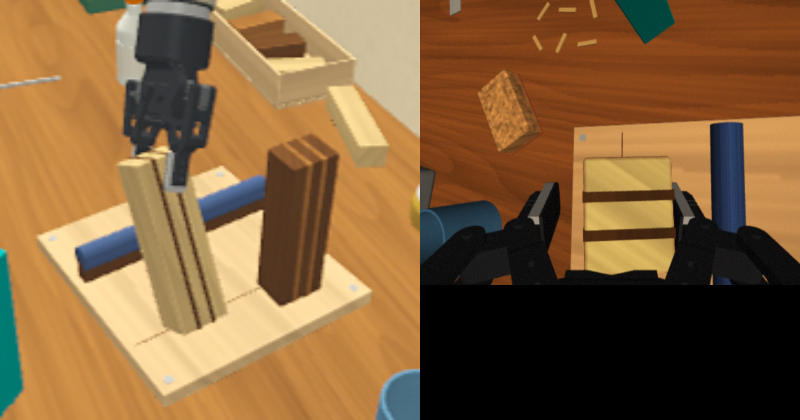

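The block now leans on the front finger, and the back finger is clear. I'll keep going.

Request:
apply_moves(commands=[{"linear": [0.0002,0.0025,-0.0003],"delta_rot": [0.92,0,0.39],"fingers": 70},{"linear": [0.0003,0.0051,-0.0006],"delta_rot": [1.84,0,0.78],"fingers": 70},{"linear": [0.0004,0.0076,-0.0009],"delta_rot": [2.76,0,1.17],"fingers": 70},{"linear": [0.0005,0.0102,-0.0011],"delta_rot": [3.68,0,1.56],"fingers": 70},{"linear": [0.0005,0.0127,-0.0013],"delta_rot": [4.6,0,1.95],"fingers": 70},{"linear": [0.0006,0.0153,-0.0014],"delta_rot": [5.53,0,2.33],"fingers": 70},{"linear": [0.0006,0.0178,-0.0015],"delta_rot": [6.45,0,2.72],"fingers": 70},{"linear": [0.0006,0.0204,-0.0015],"delta_rot": [7.37,0,3.11],"fingers": 70}])

```text
time: 7.9
tool_pos: [0.4786, -0.1091, 0.1521]
tool_rot: [-0.163, -0.039, 0.943, -0.288]
contact_force: [-0.2, 0.6, -0.4]
gripper_width: 0.726
```

```bash
python3 chk.py 7 "[.0006,.0204,-.0015]" "[7.37,0,3.11]"
```

```text
t 7.9 cmd [ 0.4804 -0.1109  0.1522] meas [ 0.4786 -0.1091  0.1521] err deg [0.01 0.06 0.16] F [-0.2  0.6 -0.4] grip 0.726
q [-0.05   0.029  1.883 -0.606  1.552 -1.591]
```

View pics/c7.png

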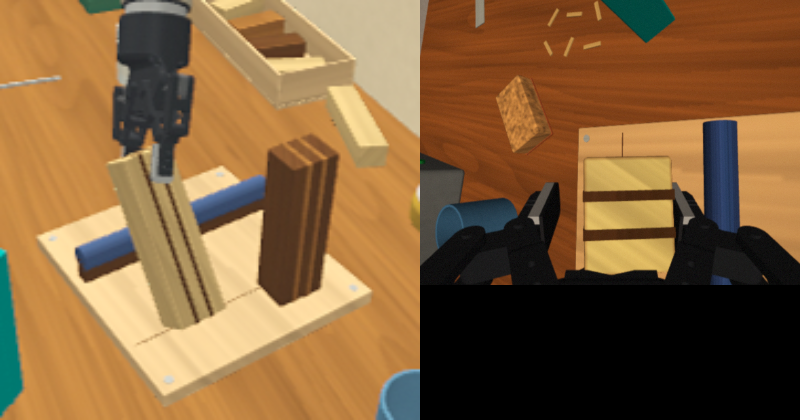

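The support is stable and square, with nothing slipping.

Request:
apply_moves(commands=[{"linear": [0.0002,0.0025,-0.0003],"delta_rot": [0.92,0,0.39],"fingers": 70},{"linear": [0.0003,0.0051,-0.0006],"delta_rot": [1.84,0,0.78],"fingers": 70},{"linear": [0.0004,0.0076,-0.0009],"delta_rot": [2.76,0,1.17],"fingers": 70},{"linear": [0.0005,0.0102,-0.0011],"delta_rot": [3.68,0,1.56],"fingers": 70},{"linear": [0.0005,0.0127,-0.0013],"delta_rot": [4.6,0,1.95],"fingers": 70},{"linear": [0.0006,0.0153,-0.0014],"delta_rot": [5.53,0,2.33],"fingers": 70},{"linear": [0.0006,0.0178,-0.0015],"delta_rot": [6.45,0,2.72],"fingers": 70},{"linear": [0.0006,0.0204,-0.0015],"delta_rot": [7.37,0,3.11],"fingers": 70}])

```text
time: 8.8
tool_pos: [0.475, -0.0913, 0.1426]
tool_rot: [-0.152, -0.024, 0.923, -0.353]
contact_force: [0.6, 0.1, -0.1]
gripper_width: 0.722
```

```bash
python3 chk.py 8 "[.0006,.0204,-.0015]" "[7.37,0,3.11]"
```

```text
t 8.8 cmd [ 0.4768 -0.0931  0.1428] meas [ 0.475  -0.0913  0.1426] err deg [0.02 0.08 0.15] F [ 0.6  0.1 -0.1] grip 0.722
q [ 0.034  0.061  1.906 -0.706  1.562 -1.438]
```

View pics/c8.png

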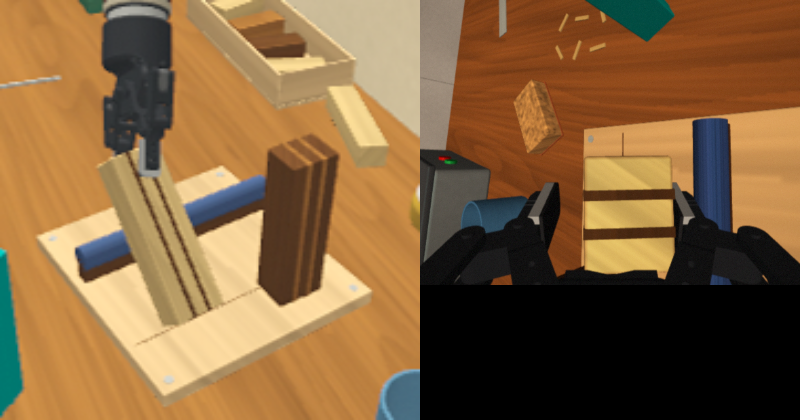

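Request:
apply_moves(commands=[{"linear": [0.0002,0.0025,-0.0003],"delta_rot": [0.92,0,0.39],"fingers": 70},{"linear": [0.0003,0.0051,-0.0006],"delta_rot": [1.84,0,0.78],"fingers": 70},{"linear": [0.0004,0.0076,-0.0009],"delta_rot": [2.76,0,1.17],"fingers": 70},{"linear": [0.0005,0.0102,-0.0011],"delta_rot": [3.68,0,1.56],"fingers": 70},{"linear": [0.0005,0.0127,-0.0013],"delta_rot": [4.6,0,1.95],"fingers": 70},{"linear": [0.0006,0.0153,-0.0014],"delta_rot": [5.53,0,2.33],"fingers": 70},{"linear": [0.0006,0.0178,-0.0015],"delta_rot": [6.45,0,2.72],"fingers": 70},{"linear": [0.0006,0.0204,-0.0015],"delta_rot": [7.37,0,3.11],"fingers": 70}])

```text
time: 9.7
tool_pos: [0.4717, -0.0749, 0.1307]
tool_rot: [-0.141, -0.009, 0.899, -0.415]
contact_force: [-1.2, 0.1, -0.8]
gripper_width: 0.729
```

```bash
python3 chk.py 9 "[.0006,.0204,-.0015]" "[7.37,0,3.11]"
```

```text
t 9.7 cmd [ 0.4734 -0.0767  0.1309] meas [ 0.4717 -0.0749  0.1307] err deg [0.03 0.09 0.14] F [-1.2  0.1 -0.8] grip 0.729
q [ 0.11   0.116  1.919 -0.8    1.587 -1.287]
```

View pics/c9.png

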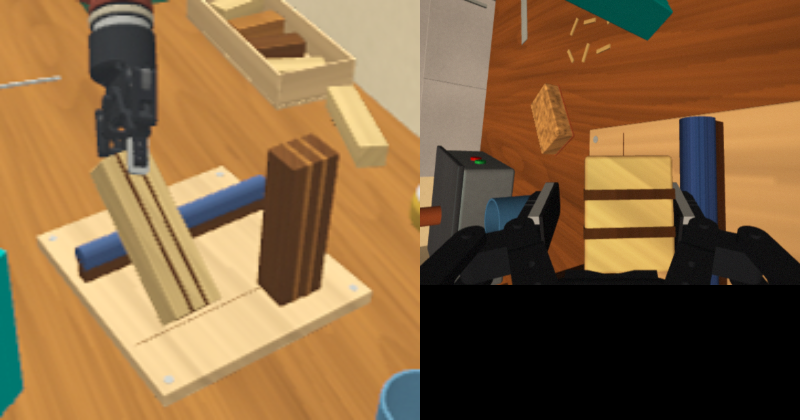

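Request:
apply_moves(commands=[{"linear": [0.0002,0.0025,-0.0003],"delta_rot": [0.92,0,0.39],"fingers": 70},{"linear": [0.0003,0.0051,-0.0006],"delta_rot": [1.84,0,0.78],"fingers": 70},{"linear": [0.0004,0.0076,-0.0009],"delta_rot": [2.76,0,1.17],"fingers": 70},{"linear": [0.0005,0.0102,-0.0011],"delta_rot": [3.68,0,1.56],"fingers": 70},{"linear": [0.0005,0.0127,-0.0013],"delta_rot": [4.6,0,1.95],"fingers": 70},{"linear": [0.0006,0.0153,-0.0014],"delta_rot": [5.53,0,2.33],"fingers": 70},{"linear": [0.0006,0.0178,-0.0015],"delta_rot": [6.45,0,2.72],"fingers": 70},{"linear": [0.0006,0.0204,-0.0015],"delta_rot": [7.37,0,3.11],"fingers": 70}])

```text
time: 10.6
tool_pos: [0.4688, -0.0604, 0.1166]
tool_rot: [-0.129, 0.007, 0.87, -0.476]
contact_force: [-0.5, -0.1, -1.0]
gripper_width: 0.727
```

```bash
python3 chk.py 10 "[.0006,.0204,-.0015]" "[7.37,0,3.11]"
```

```text
t 10.6 cmd [ 0.4705 -0.0622  0.1168] meas [ 0.4688 -0.0604  0.1166] err deg [0.03 0.11 0.12] F [-0.5 -0.1 -1. ] grip 0.727
q [ 0.177  0.192  1.92  -0.885  1.624 -1.141]
```

View pics/c10.png

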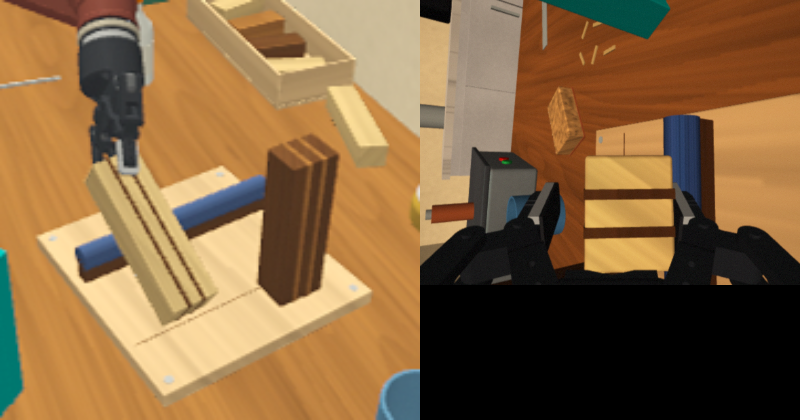

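Request:
apply_moves(commands=[{"linear": [0.0002,0.0025,-0.0003],"delta_rot": [0.92,0,0.39],"fingers": 70},{"linear": [0.0003,0.0051,-0.0006],"delta_rot": [1.84,0,0.78],"fingers": 70},{"linear": [0.0004,0.0076,-0.0009],"delta_rot": [2.76,0,1.17],"fingers": 70},{"linear": [0.0005,0.0089,-0.001],"delta_rot": [3.22,0,1.36],"fingers": 70},{"linear": [0.0005,0.0102,-0.0011],"delta_rot": [3.68,0,1.56],"fingers": 70},{"linear": [0.0005,0.0115,-0.0012],"delta_rot": [4.14,0,1.75],"fingers": 70},{"linear": [0.0005,0.0127,-0.0013],"delta_rot": [4.6,0,1.95],"fingers": 70},{"linear": [0.0006,0.014,-0.0014],"delta_rot": [5.06,0,2.14],"fingers": 70}])

```text
time: 11.5
tool_pos: [0.4671, -0.0516, 0.106]
tool_rot: [-0.12, 0.017, 0.848, -0.516]
contact_force: [0.2, -0.3, -1.5]
gripper_width: 0.721
```

```bash
python3 chk.py 11 "[.0006,.014,-.0014]" "[5.06,0,2.14]"
```

```text
t 11.5 cmd [ 0.4686 -0.0533  0.1061] meas [ 0.4671 -0.0516  0.106 ] err deg [-0.01  0.12  0.11] F [ 0.2 -0.3 -1.5] grip 0.721
q [ 0.215  0.253  1.914 -0.938  1.657 -1.045]
```

View pics/c11.png

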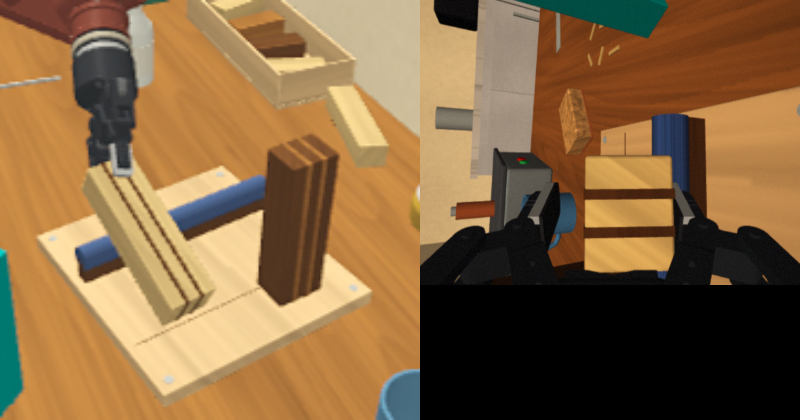

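Request:
apply_moves(commands=[{"linear": [0.0001,0.0013,-0.0002],"delta_rot": [0.46,0,0.19],"fingers": 70},{"linear": [0.0002,0.0025,-0.0003],"delta_rot": [0.92,0,0.39],"fingers": 70},{"linear": [0.0002,0.0038,-0.0005],"delta_rot": [1.38,0,0.58],"fingers": 70},{"linear": [0.0003,0.0051,-0.0006],"delta_rot": [1.84,0,0.78],"fingers": 70},{"linear": [0.0004,0.0064,-0.0008],"delta_rot": [2.3,0,0.97],"fingers": 70},{"linear": [0.0004,0.0076,-0.0009],"delta_rot": [2.76,0,1.17],"fingers": 70},{"linear": [0.0005,0.0089,-0.001],"delta_rot": [3.22,0,1.36],"fingers": 70},{"linear": [0.0005,0.0102,-0.0011],"delta_rot": [3.68,0,1.56],"fingers": 70}])

```text
time: 12.4
tool_pos: [0.4659, -0.0458, 0.0978]
tool_rot: [-0.113, 0.025, 0.831, -0.544]
contact_force: [0.6, -0.3, 0.1]
gripper_width: 0.723
```

```bash
python3 chk.py 12 "[.0005,.0102,-.0011]" "[3.68,0,1.56]"
```

```text
t 12.4 cmd [ 0.4674 -0.0475  0.0977] meas [ 0.4659 -0.0458  0.0978] err deg [0.01 0.12 0.11] F [ 0.6 -0.3  0.1] grip 0.723
q [ 0.241  0.303  1.906 -0.974  1.683 -0.977]
```

View pics/c12.png

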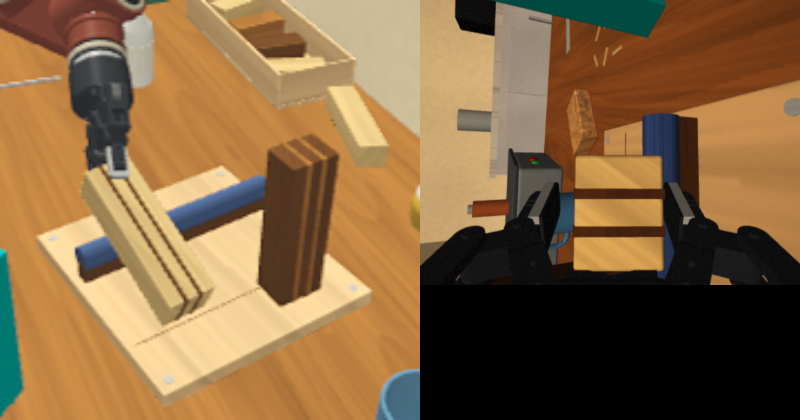

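The block top has separated from the front finger and the tool force is about 0, so it rests on the bar. I'll centre the gap and check the way out.

```bash
python3 - <<'E'
from kin import *
p,R=cmd(); q=state()['joint_pos']
p=p+R@[0,.002,0]
for d in (0,.04,.08,.12):
  q,e=ik(p-R[:,2]*d,R,q); print(d,round(e,4),q.round(3),(p-R[:,2]*d).round(3),FK(q)[2].round(3))
a=cv2.imread('pics/w12.png')[150:420,150:450]; cv2.imwrite('pics/w12c.png',cv2.resize(a,None,fx=2.2,fy=2.2))
E
```

```text
0 0.0 [ 0.239  0.31   1.902 -0.976  1.679 -0.977] [ 0.467 -0.047  0.096] [0.527 0.204 0.203]
0.04 0.0 [ 0.295  0.323  1.851 -0.943  1.739 -0.983] [ 0.476 -0.011  0.111] [0.535 0.24  0.218]
0.08 0.0 [ 0.348  0.34   1.794 -0.915  1.797 -0.987] [0.484 0.025 0.126] [0.544 0.276 0.233]
0.12 0.0 [ 0.397  0.362  1.733 -0.891  1.855 -0.993] [0.493 0.061 0.142] [0.552 0.312 0.249]
```

View pics/w12c.png

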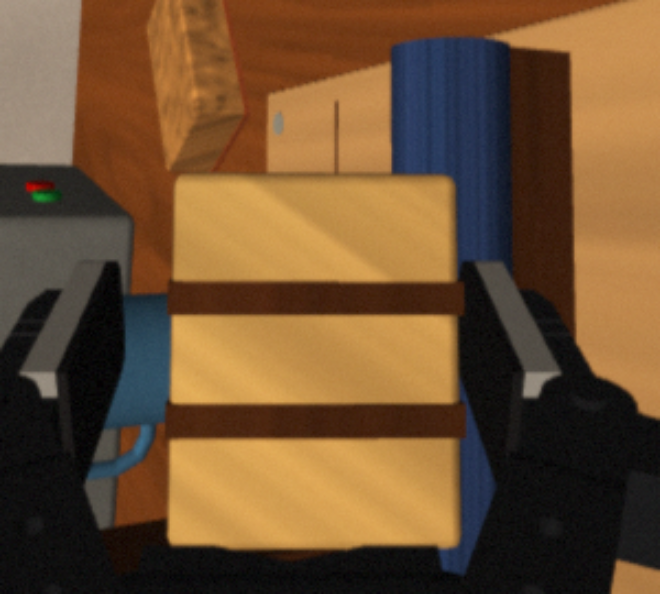

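Request:
apply_moves(commands=[{"linear": [0,0.0015,0],"delta_rot": [0,0,0],"fingers": 70},{"linear": [0,0.003,0],"delta_rot": [0,0,0],"fingers": 70},{"linear": [0,0.003,-0.006],"delta_rot": [0,0,0],"fingers": 70},{"linear": [0,0.003,-0.015],"delta_rot": [0,0,0],"fingers": 70},{"linear": [0,0.003,-0.027],"delta_rot": [0,0,0],"fingers": 70},{"linear": [0,0.003,-0.04],"delta_rot": [0,0,0],"fingers": 70},{"linear": [0,0.003,-0.06],"delta_rot": [0,0,0],"fingers": 70},{"linear": [0,0.003,-0.085],"delta_rot": [0,0,0],"fingers": 70}])

```text
time: 13.3
tool_pos: [0.484, 0.0332, 0.1281]
tool_rot: [-0.114, 0.025, 0.831, -0.544]
contact_force: [-0.3, -0.6, 0.2]
gripper_width: 0.727
```

```bash
python3 chk.py 13 "[0,.003,-.085]" "[0,0,0]"; python3 -c "
from h import *
snap('scene','s13.png')"
```

```text
t 13.3 cmd [0.4853 0.0302 0.1275] meas [0.484  0.0332 0.1281] err deg [-0.04  0.14  0.07] F [-0.3 -0.6  0.2] grip 0.727
q [ 0.36   0.343  1.787 -0.906  1.81  -0.983]
```

View pics/c13.png

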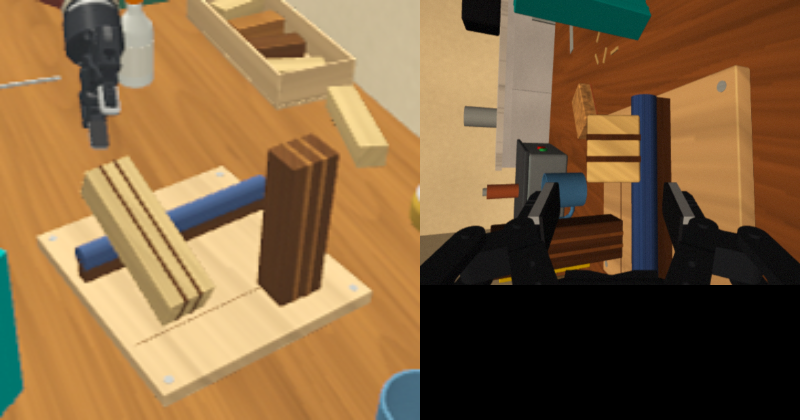

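View pics/s13.png

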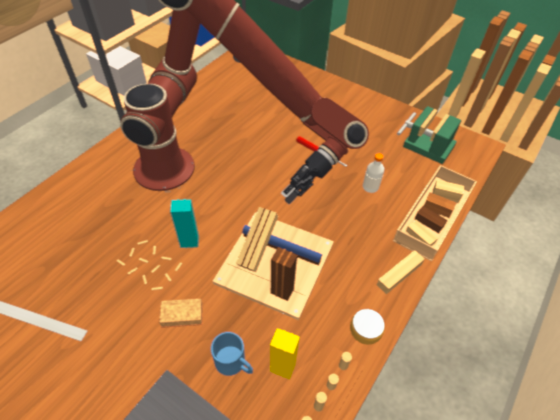

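The block lies on the bar and the fingers are clear. I'll measure its final pose from enlarged crops.

```bash
python3 - <<'E'
import cv2
a=cv2.imread('pics/s13.png')[200:290,220:340]; cv2.imwrite('pics/s13c.png',cv2.resize(a,None,fx=6,fy=6,interpolation=cv2.INTER_CUBIC))
a=cv2.imread('pics/d13.png')[210:310,220:340]; cv2.imwrite('pics/d13c.png',cv2.resize(a,None,fx=6,fy=6,interpolation=cv2.INTER_CUBIC))
E
```

```text
(no output)
```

View pics/s13c.png

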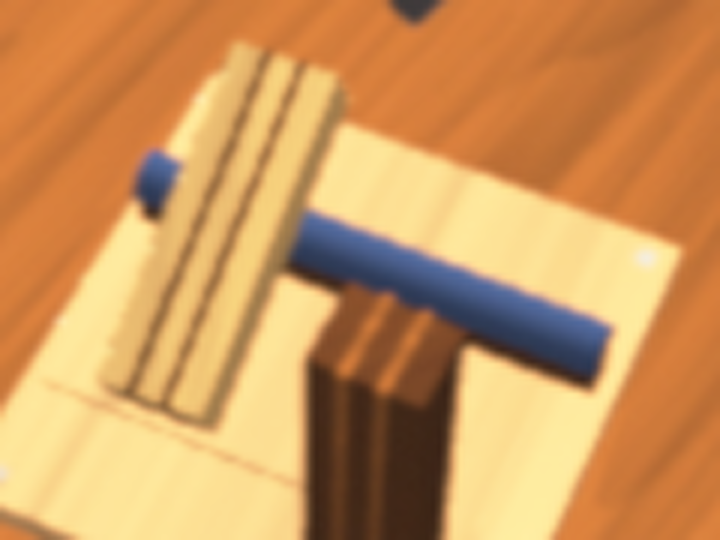

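View pics/d13c.png

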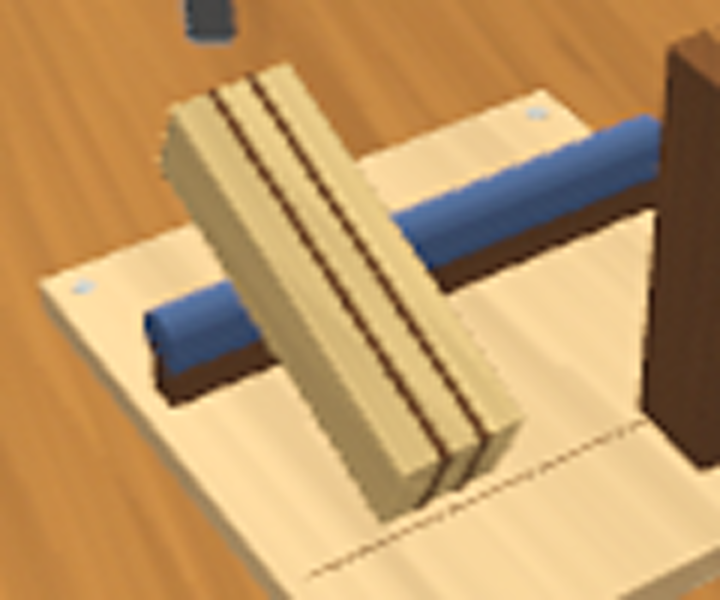

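```bash
python3 - <<'E'
from kin import *
D=lambda x,y:((x+.5)/6-.5+220,(y+.5)/6-.5+210)
S=lambda x,y:((x+.5)/6-.5+220,(y+.5)/6-.5+200)
obs=[('side',D(385,522),(0,-1,0)),('side',D(405,470),(1,-1,0)),('side',D(522,418),(1,1,0)),('side',D(290,65),(1,1,1)),('side',D(172,105),(1,-1,1)),
('scene',S(232,40),(1,-1,1)),('scene',S(342,75),(1,1,1)),('scene',S(103,382),(1,-1,0)),('scene',S(208,418),(1,1,0))]
def pts(q,k):
    t=np.array([np.cos(q[2]),np.sin(q[2]),0]); yb=np.cross(Z,-t); z=Z*np.cos(q[3])+t*np.sin(q[3]); n=t*np.cos(q[3])-Z*np.sin(q[3])
    return np.array([q[0],q[1],.018])-n*.044*k[0]+yb*.028*k[1]+z*.18*k[2]
f=least_squares(lambda q:np.ravel([np.array(proj(c,pts(q,k)))-u for c,u,k in obs]),[.499,-.16,1.77,1.18])
q=f.x; print('foot',q[:2].round(4),'moved',np.hypot(*(q[:2]-Fo[:2])).round(4),'yaw vs T',(q[2]-np.arctan2(T[1],T[0])).round(3),'tilt',q[3].round(3),'rms px',np.sqrt((f.fun**2).mean()).round(2))
bar=np.array([.414,-.0706,.048]);bd=np.array([.2455,.0446,0]);bd/=np.linalg.norm(bd);tb=np.cross(Z,bd)
print('top past bar',(pts(q,(0,0,1))-bar)@tb, 'yaw to bar',q[2]-np.arctan2(tb[1],tb[0]))
E
```

```text
foot [ 0.4993 -0.1658] moved 0.0007 yaw vs T 0.019 tilt 1.2 rms px 0.67
top past bar 0.058701658545962467 yaw to bar 0.04049687510834299
```

All checks pass, so I'm handing in.

```bash
python3 - <<'E'
from h import *
s=state();print(s['time'],s['contact_force'].round(1),np.abs(s['joint_vel']).max()); print(job_done())
E
```

```text
13.45 [-1.2 -0.6  0.2] 0.04304023948302729
the job is handed in; nothing more can be done
None
```

The pale striped blank is lying across the blue padded bar, and I handed the job in at 13.45 s of the 42 s allowed.

I straddled its top with the fingers loosely open (about 62 mm round 44 mm). The back finger pushed it past balance and the front finger took the lean. I then turned the tool about the foot edge at about 0.17 rad/s until the block rested on the bar, and drew the fingers out along its length.

**Final pose, from a two-camera fit (0.7 px rms):**

| Check | Measured | Required |
|---|---|---|
| Tilt from upright | 1.20 rad | 1.0 to 1.4 rad |
| Angle off square to the bar | 0.04 rad | below 0.26 rad |
| Top end past the bar | 59 mm | 20 mm or more |
| Foot edge moved | about 1 mm | below 35 mm |

- **Surroundings:** the dark block is still standing, and in the last pictures the other objects show no visible shift.
- **Fingers:** they are clear of the block. The tool force just before hand-in read about 1.4 N, within the noise seen earlier in free air.
- **Not measured:** I did not measure the block's contact forces on the bar and jig, or its stillness. I judged that it rests on both from the pictures. I also couldn't measure the drop-speed and 22 N finger-press limits directly; tool force readings between moves stayed under 2.5 N.

No check failed or disagreed.

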